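# Seat a router collet chuck in its tightening stand

## Robot

A 7-joint arm with a two-finger parallel gripper is mounted at the origin on the work surface; the furniture and walls round the work are solid. World frame = base frame: x ahead of the robot, y to its left, z up, the work surface at z = 0. Lengths are in m, angles in rad, forces in N, time in s.
With the tool pointing down it reaches from about 0.425 to 1.025 m from the base axis. Payload 9.4 kg.
Tool frame: the origin (TCP) lies midway between the tips of the shut fingers; the grasp point (between the pads) lies 19 mm behind it; z points along the fingers, y is the direction in which the jaws open and shut (so a half turn about z gives the same grasp; the last joint's range is limited). The gripper opens to 93 mm and grips with 3 to 60 N. Pads are 15 mm wide; open, the fingers measure 128 mm over their backs; the gripper's body (75 mm by 188 mm) begins 65 mm behind the grasp point.
Start: joints at [1.061, 0.599, -0.003, 1.599, 0.002, 0.943, -0.08], TCP at [0.304, -0.658, 0.219] pointing down, gripper open.
Joint ranges: [-2.57, 2.57], [-0.35, 1.97], [-1.29, 1.29], [0.11, 2.56], [-1.05, 4.19], [0.11, 1.86], [-2.63, 2.63]. Speed limits (rad/s): [2.22, 2.22, 3.01, 3.01, 3.14, 3.14, 3.14].

## Interface

Orientations are given as a unit quaternion [w, x, y, z].
In Python, from bench import env gives the robot as it stands.
- The arm moves only by the shell command python3 -m handwheel 'ROWS' [FORCE]. ROWS is JSON, a list of rows, each a list of 7 numbers: the opening, from 0 (shut) to 1 (fully open), then the shift along the tool's x, y, z in mm, then the turn, a rotation vector about the tool's x, y, z in rad. In form: [[jaw, dx, dy, dz, rx, ry, rz], ...]. A call has 1 to 20 rows; each row shifts and turns the pose as measured when the row begins, along the tool's axes as they then stand; what a row does not reach is not made up. A row lasts 1/8 s, in which the tool goes at most 62.5 mm and 10.7 degrees, less where a joint would pass 70% of its speed; a pose out of reach is approached as far as the arm can. A call is refused whole if a number of a shift passes 62.5 or a number of a turn 0.188, either way. A call with a gripper value outside its range is refused whole. The fingers move at their own pace and stop on an object; FORCE is the grip in N (left out, the last holds). Time passes only in rows, so rows that do not move let the fingers close. It gives the time, the measured TCP pose, the force and the opening at its end, in the units of the state.
- env.get_obs(): the state, without advancing time (a new reading comes with each control period).
- env.get_image(name): name is "scene" or "top" or "wrist"; returns (picture, depth): 384x512x3 uint8, blue, green, red; 384x512 float32, m along the optical axis (not along the pixel's ray), 0 where there is no reading.
- env.camera_params(name): a dict with "K" (3x3 intrinsics, pixels), "rvec" (rotation vector, rad) and "tvec" (3), from world to camera coordinates, as OpenCV has them. Camera axes: x right, y down, z forward; pixel columns grow to the right and rows downward; lengths in m; the calibration is good to about 2 mm. A picture is of the moment at which its call begins: read the wrist's pose just before it. camera_params takes no time and is no camera call; for the wrist camera it gives the pose at the moment of the call.
- env.hand_in(): hands the job in, once; it reports no verdict.
The state is a dict: "clock": time; "joints": joint angles; "joint_velocities": joint speeds; "joint_efforts": joint torques, N m; "eef_pos": TCP position; "orientation": TCP orientation; "contact_force": force on the tool from outside, world axes, zero at the start; "torque": the same for the moment, N m; "gripper_width": opening from 0.0 (shut) to 1.0 (fully open).
Only numpy, scipy, OpenCV 4.12 (cv2) and the standard library are available. Lean on these libraries where they do the work, as an engineer would, in place of code of your own. Each camera call takes 0.05 s, during which the arm holds its last target. There are 200 camera calls.

## Task

The router's collet chuck is standing on its nut with the taper up; put it into the tightening stand the right way round for a bit change, taper down in the bore and nut on top, fully home with its flange flat on the seat, and let go. It has to be turned right over, so on the way lay it on its side on the bench, let go, and take it again to turn it the rest of the way. It is a ground fit: set it down each time, never let it drop or topple, and leave the spanner, jar, tape measure and tin where they are.

Things in the scene. Friction and masses are not known exactly. Their poses are not given: they have to be found in the camera images.
- chuck: loose steel collet chuck, 100 mm long, 0.5 to 0.75 kg: a round barrel 50 mm in diameter, 66 mm long (dark slotted ring nut, pale body, grooved flange), then a bare ground taper. Origin: centre of the flat nut face; z runs along the axis from nut to taper tip: up at the start (it stands on its nut), down at the end. Balance point 41 mm from the nut face. Turn about its own axis is free
- chuck_flange (a point): centre of the flange face from which the taper springs, on the axis, 66 mm from the nut face; this face comes to rest on the stand's seat
- chuck_middle (a point): point on the axis in the middle of the barrel, 33 mm from the nut face. The barrel (nut 0 to 26 mm, body to 48 mm, flange to 66 mm) may be gripped anywhere. Laid on its side the chuck rests on the barrel, axis level and 25 mm above the bench; slight flats keep it from rolling
- chuck_tip (a point): centre of the taper's small end, on the axis, 100 mm from the nut face. The taper is 34 mm long, 34 mm in diameter at the flange and 20 mm at this tip (10 degrees a side)
- stand: fixed tightening stand, left or right of the robot's middle line, the chuck on the other side: a dark square base plate 124 x 124 x 12 mm, an aluminium round housing 88 mm in diameter with a flat seat 56 mm above the bench, and on it a black roller-lock ring, 58 mm inside and 81 mm outside, its top 62 mm above the bench. Origin: centre of the underside; z up
- stand_seat (a point): centre of the taper bore's mouth at seat height, 56 mm above the bench; the chuck's flange face comes to lie here, inside the ring. The bore is upright, 36 mm in diameter here, and matches the chuck's taper with 1 mm clearance all round when home, so the taper guides itself in
- spanner: loose steel hook spanner, 190 mm long, 6 mm thick, lying flat on the bench; origin near its middle, underneath. To be left alone
- jar: loose white screw jar with a yellow lid, 68 mm across, 90 mm high; origin under its centre. To be left alone
- tape: loose yellow tape measure, 59 x 84 mm, 69 mm high; origin under its centre. To be left alone
- tin: loose round tin with a brown lid, 79 mm across, 35 mm high; origin under its centre. To be left alone
There are look-alikes about, which are no part of the job. Of the things that look like the chuck, the smaller one is meant.

How it is judged:
By the outcome, as a careful person would: the job done as asked, in the order asked, and still so for the second after the job is handed in, with the robot touching nothing.
It also fails if it takes over 70 s, if anything falls off the work surface, if the arm or the gripper's body presses on something with over 40 N, if the wrist force passes 120 N, or if a joint passes its speed limit or range.

## Working session

There is one attempt and no reset: what is moved stays moved. The work goes in short steps, Python scripts to look and compute and a shell command to move; the robot and the scene stay as the last step left them, time stands still between calls to the robot, and variables do not carry over. Pictures are saved under pics/ and viewed, about 8 in all and at most 12, crops included, and the job is handed in when it is done.

```bash
mkdir -p pics
cat > h.py <<'E'
from bench import env
import numpy as np, cv2
from scipy.spatial.transform import Rotation as R
def snap(n,f):
    p=env.camera_params(n); im,d=env.get_image(n)
    cv2.imwrite(f'pics/{f}.png',im); np.savez(f'pics/{f}.npz',im=im,d=d,K=p['K'],r=np.array(p['rvec']).ravel(),t=np.array(p['tvec']).ravel())
    return im,d
def load(f): return np.load(f'pics/{f}.npz')
def ray(q,u,v):
    Rm=R.from_rotvec(q['r']).as_matrix(); c=-Rm.T@q['t']
    return c,Rm.T@np.linalg.solve(q['K'],[u,v,1.])
def at_z(q,u,v,z):
    c,d=ray(q,u,v); return c+d*(z-c[2])/d[2]
def pt(q,u,v):
    c,d=ray(q,u,v); return c+d*q['d'][v,u]
def cloud(q):
    v,u=np.mgrid[:384,:512]; Rm=R.from_rotvec(q['r']).as_matrix()
    p=np.stack([u,v,np.ones_like(u)],-1)@np.linalg.inv(q['K']).T*q['d'][...,None]
    return (p-q['t'])@Rm
def st():
    o=env.get_obs(); return o
E
python3 - <<'E'
from h import *
a,_=snap('scene','s0'); b,_=snap('top','t0')
cv2.imwrite('pics/st0.png',np.vstack([cv2.resize(a,(400,300)),cv2.resize(b,(400,300))]))
cv2.imwrite('pics/t0b.png',cv2.resize(b,(800,600)))
o=st();print(o)
E
```

```text
{'clock': 0.1, 'joints': array([ 1.06129856,  0.60004747, -0.00255404,  1.60004142,  0.00181499,
        0.94288754, -0.07981146]), 'joint_velocities': array([ 0.00110017, -0.00305814, -0.00112861, -0.00052296,  0.00234465,
       -0.00066488, -0.00193321]), 'joint_efforts': array([ 4.39602532e-03, -7.66553879e+01,  1.50153648e+00, -2.52939677e+01,
       -5.23595279e-02,  1.36429400e-02,  6.26880274e-05]), 'eef_pos': array([ 0.30388379, -0.65776665,  0.21784749]), 'orientation': array([-6.56998614e-04,  9.76669816e-01,  2.14745415e-01, -2.13655235e-04]), 'contact_force': array([-0.16874085, -0.19432024, -0.04335815]), 'torque': array([-0.01298642, -0.02384702, -0.00757087]), 'gripper_width': 1.0032449492529585}
```

View pics/t0b.png

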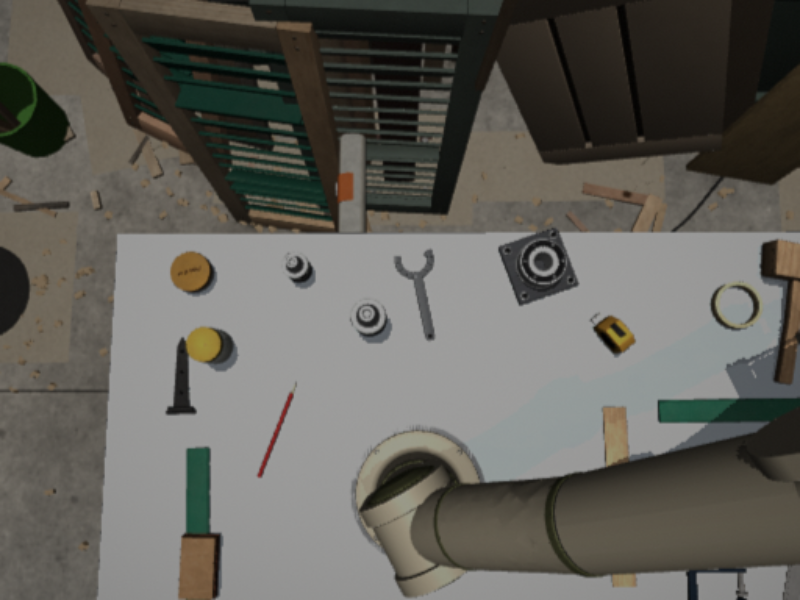

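View pics/s0.png

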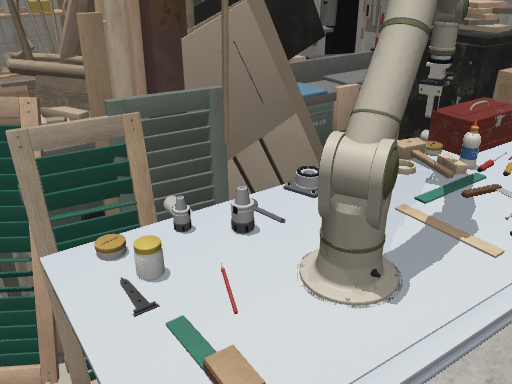

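The top view (at 800x600) shows the small chuck at (298,266), the larger look-alike at (369,317), the stand at (542,262), the spanner at (420,290), the jar at (205,344), the tin at (190,272) and the tape at (614,333). The scene view shows both chucks standing taper up.

Run:
```python
from h import *
def fit(P):
    A=np.c_[2*P[:,:2],np.ones(len(P))]; s=np.linalg.lstsq(A,(P[:,:2]**2).sum(1),rcond=None)[0]
    return s[:2].round(4),np.sqrt(s[2]+s[:2]@s[:2]).round(4)
for f in ('t0','s0'):
    q=load(f);C=cloud(q)
    boxes={'small':((175,155,207,188) if f=='t0' else (168,190,195,235)),'big':((220,185,255,220) if f=='t0' else (225,180,262,235)),'stand':((315,140,375,198) if f=='t0' else (280,160,322,198))}
    for n,(a,b,c,d) in boxes.items():
        P=C[b:d,a:c].reshape(-1,3); P=P[np.isfinite(P).all(1)&(P[:,2]>.006)&(P[:,2]<.2)&(abs(P[:,1])<1)]
        print(f,n,len(P),P.min(0).round(3),P.max(0).round(3),'top',np.percentile(P[:,2],98).round(3))
        for lo,hi in ((.008,.016),(.015,.06),(.05,.064),(.06,.068),(.09,.12)):
            S=P[(P[:,2]>lo)&(P[:,2]<hi)]
            if len(S)>8: print('  ',lo,hi,len(S),S.mean(0).round(3),fit(S))
q=load('t0')
for n,u,v,z in (('small tip',296,259,.1),('stand',543,261,.06),('jar',205,344,.09),('tin',190,272,.035),('tape',614,333,.069),('sp',430,337,.006),('sp',402,258,.006),('sp2',432,252,.006)):
    print(n,at_z(q,u/1.5625,v/1.5625,z).round(3))
print(C.shape, -R.from_rotvec(q['r']).as_matrix().T@q['t'])
```

```text
t0 small 284 [0.386 0.197 0.007] [0.475 0.26  0.105] top 0.101
   0.008 0.016 11 [0.414 0.225 0.012] (array([0.4317, 0.2344]), np.float64(0.025))
   0.015 0.06 53 [0.419 0.22  0.036] (array([0.4312, 0.2338]), np.float64(0.0239))
   0.05 0.064 55 [0.427 0.227 0.061] (array([0.4309, 0.2333]), np.float64(0.0215))
   0.06 0.068 102 [0.431 0.234 0.065] (array([0.4318, 0.2347]), np.float64(0.0213))
   0.09 0.12 64 [0.43  0.233 0.097] (array([0.4303, 0.2332]), np.float64(0.0093))
t0 big 443 [0.287 0.052 0.006] [0.365 0.144 0.135] top 0.132
   0.015 0.06 23 [0.309 0.079 0.031] (array([0.3329, 0.0933]), np.float64(0.0326))
   0.09 0.12 72 [0.327 0.09  0.104] (array([0.3318, 0.0932]), np.float64(0.0194))
t0 stand 1593 [ 0.355 -0.329  0.006] [ 0.514 -0.156  0.068] top 0.064
   0.008 0.016 720 [ 0.432 -0.233  0.012] (array([ 0.4396, -0.2396]), np.float64(0.06))
   0.015 0.06 631 [ 0.435 -0.234  0.043] (array([ 0.4378, -0.2363]), np.float64(0.0396))
   0.05 0.064 542 [ 0.438 -0.238  0.058] (array([ 0.4381, -0.2378]), np.float64(0.0335))
   0.06 0.068 221 [ 0.44  -0.24   0.062] (array([ 0.4388, -0
[... 972 characters left out ...]
loat64(0.0156))
s0 stand 689 [ 0.363 -0.276  0.006] [ 0.502 -0.159  0.063] top 0.062
   0.008 0.016 194 [ 0.425 -0.197  0.011] (array([ 0.4325, -0.2147]), np.float64(0.0445))
   0.015 0.06 437 [ 0.426 -0.221  0.042] (array([ 0.4338, -0.2283]), np.float64(0.0354))
   0.05 0.064 226 [ 0.437 -0.232  0.057] (array([ 0.4357, -0.2329]), np.float64(0.0343))
   0.06 0.068 47 [ 0.437 -0.23   0.061] (array([ 0.4369, -0.2348]), np.float64(0.0351))
small tip [0.436 0.225 0.1  ]
stand [ 0.439 -0.238  0.06 ]
jar [0.279 0.392 0.09 ]
tin [0.423 0.444 0.035]
tape [ 0.301 -0.364  0.069]
sp [ 0.298 -0.026  0.006]
sp [0.455 0.029 0.006]
sp2 [ 0.467 -0.031  0.006]
(384, 512, 3) [0.21531748 0.02899345 1.284577  ]
```

Run:
```python
from h import *
for f in ('t0','s0'):
    P=cloud(load(f)).reshape(-1,3); P=P[(P[:,0]>.48)&(P[:,2]>-.1)&(P[:,2]<1.2)]
    print(f,'min x by y (rows) & z bins 0-.2,.2-.4,.4-.7,.7+')
    for y in np.arange(-.7,.8,.1):
        r=[]
        for a,b in ((-.1,.03),(.03,.2),(.2,.4),(.4,.7),(.7,1.2)):
            S=P[(abs(P[:,1]-y)<.05)&(P[:,2]>a)&(P[:,2]<b)]
            r.append(f'{np.percentile(S[:,0],2):.2f}/{len(S)}' if len(S)>5 else '-')
        print(f'{y:.1f}',r)
q=load('t0')
print(at_z(q,256,150,0), at_z(q,300,150,0))
```

```text
t0 min x by y (rows) & z bins 0-.2,.2-.4,.4-.7,.7+
-0.7 ['0.48/517', '-', '-', '-', '-']
-0.6 ['0.48/940', '-', '-', '-', '-']
-0.5 ['0.48/848', '-', '-', '-', '-']
-0.4 ['0.48/736', '-', '-', '-', '-']
-0.3 ['0.48/645', '-', '-', '-', '-']
-0.2 ['0.48/333', '0.48/7', '-', '-', '-']
-0.1 ['0.48/695', '0.77/771', '0.78/1139', '-', '-']
-0.0 ['0.48/720', '0.80/624', '0.81/940', '-', '-']
0.1 ['0.48/1593', '0.81/593', '0.81/880', '-', '-']
0.2 ['0.48/1218', '0.78/963', '0.80/1015', '-', '-']
0.3 ['0.48/885', '0.80/730', '0.81/816', '-', '-']
0.4 ['0.48/861', '0.81/657', '0.82/703', '-', '-']
0.5 ['0.48/937', '0.83/867', '0.84/536', '-', '-']
0.6 ['0.48/329', '0.83/322', '0.85/124', '-', '-']
0.7 ['-', '-', '-', '-', '-']
s0 min x by y (rows) & z bins 0-.2,.2-.4,.4-.7,.7+
-0.7 ['0.98/303', '1.05/391', '1.08/458', '1.17/573', '-']
-0.6 ['0.98/503', '1.00/492', '1.04/594', '1.11/310', '-']
-0.5 ['0.99/566', '1.01/752', '1.03/797', '1.06/499', '-']
-0.4 ['1.00/551', '1.02/808', '1.04/1019', '1.06/858', '-']
-0.3 ['1.01/435', '1.03/450', '1.05/744', '1.08/815', '-']
-0.2 ['0.48/47', '1.05/10', '1.06/1097', '0.79/843', '-']
-0.1 ['0.48/782', '0.77/1198', '0.78/1583', '0.79/451', '-']
-0.0 ['0.49/887', '0.80/1321', '0.81/1467', '0.86/1003', '-']
0.1 ['0.48/1043', '0.81/1363', '0.81/2415', '0.86/2331', '-']
0.2 ['0.49/1281', '0.78/1708', '0.80/3383', '0.91/2589', '-']
0.3 ['0.48/1515', '0.80/2511', '0.81/2908', '0.95/1029', '-']
0.4 ['0.49/1202', '0.82/1843', '0.82/1651', '1.29/364', '-']
0.5 ['0.49/1233', '0.83/2131', '0.84/1471', '-', '-']
0.6 ['0.49/1217', '0.83/1007', '0.85/170', '-', '-']
0.7 ['-', '-', '-', '-', '-']
[0.50448702 0.03313284 0.        ] [ 0.5040452  -0.10480185  0.        ]
```

```bash
python3 -m handwheel '[[1,60,-14,-4,0,0,-0.09],[1,60,-14,-4,0,0,-0.09],[1,60,-14,-4,0,0,-0.09],[1,58,-14,-4,0,0,-0.09],[1,58,-14,-4,0,0,-0.09],[1,56,-14,0,0,0,-0.09],[1,56,-14,0,0,0,-0.09],[1,54,-14,0,0,0,-0.09],[1,54,-14,0,0,0,-0.09],[1,52,-14,0,0,0,-0.09],[1,52,-14,0,0,0,-0.09],[1,50,-14,0,0,0,-0.09],[1,50,-14,0,0,0,-0.09],[1,48,-14,0,0,0,-0.09],[1,48,-14,0,0,0,-0.09],[1,46,-14,0,0,0,-0.09]]' 50
cat >> h.py <<'E'
def tool():
    o=st(); w=o['orientation']; return o['eef_pos'],R.from_quat([w[1],w[2],w[3],w[0]]).as_matrix(),o
def show():
    p,M,o=tool(); print('tcp',p.round(4),'grasp',(p-.019*M[:,2]).round(4),'\nx',M[:,0].round(3),'y',M[:,1].round(3),'z',M[:,2].round(3),'r',np.hypot(*p[:2]).round(3),'az',np.degrees(np.arctan2(p[1],p[0])).round(1)); print('j',o['joints'].round(2),'F',o['contact_force'].round(1),'w',o['gripper_width'].round(3),'t',o['clock'])
def goal(G,lean,az):
    """grasp point G; tool y at azimuth az deg; lean: hand leans to +t by lean deg. prints remaining shift (tool axes, mm) and rotvec"""
    p,M,o=tool(); a=np.radians(az); r=np.array([np.cos(a),np.sin(a),0]); t=np.array([-r[1],r[0],0]); k=np.radians(lean)
    z=-np.sin(k)*t-np.cos(k)*np.array([0,0,1]); D=np.c_[np.cross(r,z),r,z]
    d=np.array(G)+.019*z-p
    print('shift',(M.T@d*1000).round(1),'turn',R.from_matrix(M.T@D).as_rotvec().round(3),'| shift in goal axes',(D.T@d*1000).round(1))
E
python3 -c "
from h import *
show(); goal([.43,.235,.045],55,25)"
```

```text
clock: 2.1
eef_pos: [0.4874, 0.1485, 0.234]
orientation: [-0.004, 0.576, 0.817, -0.0]
contact_force: [0.1, 0.5, 0.5]
gripper_width: 0.998
tcp [0.4874 0.1485 0.234 ] grasp [0.4875 0.1484 0.253 ] 
x [-0.336  0.942  0.006] y [ 0.942  0.336 -0.005] z [-0.006  0.004 -1.   ] r 0.51 az 16.9Traceback (most recent call last):
  File "<string>", line 3, in <module>
    show(); goal([.43,.235,.045],55,25)
    ~~~~^^
  File "h.py", line 25, in show
    p,M,o=tool(); print('tcp',p.round(4),'grasp',(p-.019*M[:,2]).round(4),'\nx',M[:,0].round(3),'y',M[:,1].round(3),'z',M[:,2].round(3),'r',np.hypot(*p[:2]).round(3),'az',np.degrees(np.arctan2(p[1],p[0])).round(1)); print('j',o['joints'].round(2),'F',o['contact_force'].round(1),'w',o['gripper_width'].round(3),'t',o['clock'])
                                                                                                                                                                                                                                                                                           ^^^^^^^^^^^^^^^^^^^^^^^^
AttributeError: 'float' object has no attribute 'round'
```

```bash
sed -i "s/o\['gripper_width'\].round(3)/round(float(o['gripper_width']),3)/" h.py; python3 -m handwheel '[[1,60,-10,0,0,0,-0.05],[1,60,-10,0,0,0,-0.05],[1,55,-10,0,0,0,0],[1,0,0,0,0,-0.187,0],[1,0,0,0,0,-0.187,0],[1,0,0,0,0,-0.187,0],[1,0,0,0,0,-0.187,0],[1,0,0,0,0,-0.187,0]]' >/dev/null
python3 -c "
from h import *
show(); goal([.43,.235,.045],55,25)
im,d=snap('wrist','w1'); cv2.imwrite('pics/w1.png',im)"
```

```text
tcp [0.3902 0.3048 0.2379] grasp [0.3835 0.3186 0.2492] 
x [-0.251  0.537 -0.805] y [0.902 0.432 0.007] z [ 0.351 -0.724 -0.593] r 0.495 az 38.0
j [-1.    0.63 -0.31  1.95  0.72  1.49 -1.29] F [ 1.1 -0.5 -0.4] w 1.0 t 3.1
shift [107.4   4.2 198. ] turn [ 0.012 -0.024  0.   ] | shift in goal axes [112.1   6.6 195.3]
```

View pics/w1.png

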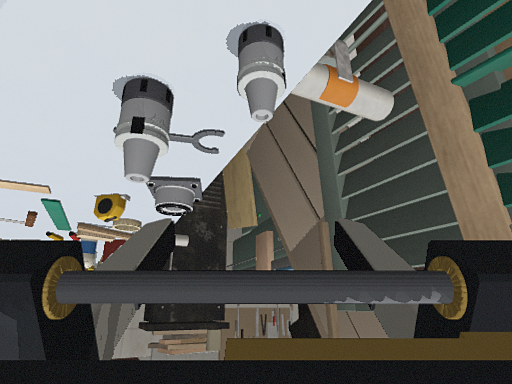

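The wrist view shows the small chuck at about (260,75), between the finger planes, with the big one at (145,130) and the stand at (175,195). Next I check the chuck position by depth.

```bash
cat >> h.py <<'E'
def fitc(P):
    A=np.c_[2*P[:,:2],np.ones(len(P))]; s=np.linalg.lstsq(A,(P[:,:2]**2).sum(1),rcond=None)[0]
    return s[:2].round(4),np.sqrt(s[2]+s[:2]@s[:2]).round(4)
E
python3 - <<'E'
from h import *
C=cloud(load('w1'))
for n,(a,b,c,d) in {'small':(225,15,295,125),'stand':(145,175,203,216)}.items():
    P=C[b:d,a:c].reshape(-1,3)
    for lo,hi in ((.005,.03),(.03,.045),(.045,.058),(.0605,.064),(.07,.085),(.085,.098)):
        S=P[(P[:,2]>lo)&(P[:,2]<hi)&(P[:,0]<.5)&(P[:,0]>.3)]
        if len(S)>20: print(n,lo,len(S),S.mean(0).round(3),fitc(S))
E
```

```text
small 0.005 852 [0.424 0.251 0.018] (array([0.433 , 0.2337]), np.float64(0.0245))
small 0.03 496 [0.424 0.251 0.038] (array([0.4329, 0.2336]), np.float64(0.024))
small 0.045 522 [0.424 0.25  0.052] (array([0.433 , 0.2333]), np.float64(0.0242))
small 0.0605 126 [0.424 0.251 0.062] (array([0.433 , 0.2334]), np.float64(0.025))
small 0.07 438 [0.428 0.244 0.077] (array([0.4327, 0.2341]), np.float64(0.0145))
small 0.085 376 [0.429 0.241 0.092] (array([0.4313, 0.2368]), np.float64(0.0097))
stand 0.005 817 [ 0.432 -0.203  0.015] (array([ 0.4392, -0.2319]), np.float64(0.0524))
stand 0.03 239 [ 0.434 -0.205  0.037] (array([ 0.4404, -0.2395]), np.float64(0.0435))
stand 0.045 351 [ 0.437 -0.223  0.053] (array([ 0.4385, -0.2285]), np.float64(0.034))
stand 0.0605 151 [ 0.439 -0.235  0.062] (array([ 0.4398, -0.2373]), np.float64(0.0353))
```

```bash
python3 -m handwheel '[[1,55,3,0,0,-0.02,0],[1,54,2,40,0,0,0],[1,0,0,60,0,0,0],[1,0,0,40,0,0,0],[1,0,0,0,0,0,0]]'
python3 -c "
from h import *
show(); goal([.432,.2335,.043],55,25)"
```

```text
clock: 3.78
eef_pos: [0.4143, 0.2637, 0.0613]
orientation: [0.388, 0.471, 0.754, -0.244]
contact_force: [-0.6, 0.0, 0.4]
gripper_width: 1.003
tcp [0.4143 0.2637 0.0613] grasp [0.4075 0.2777 0.0723] 
x [-0.255  0.519 -0.815] y [ 0.899  0.437 -0.003] z [ 0.355 -0.734 -0.579] r 0.491 az 32.5
j [-0.98  0.9  -0.25  2.05  0.88  1.24 -1.52] F [-0.6  0.   0.4] w 1.003 t 3.775
shift [-5.4  2.6 58.1] turn [ 0.012 -0.006  0.012] | shift in goal axes [-5.   3.3 58.1]
```

```bash
python3 -m handwheel '[[1,-5,3,20,0.012,0,0.012],[1,0,0,38,0,0,0],[1,0,0,0,0,0,0],[0,0,0,0,0,0,0],[0,0,0,0,0,0,0],[0,0,0,0,0,0,0],[0,0,0,0,0,0,0],[0,0,0,0,0,0,0]]' 50
python3 -c "
from h import *
show(); goal([.432,.2335,.043],55,25)"
```

```text
clock: 4.78
eef_pos: [0.4404, 0.2228, 0.0328]
orientation: [0.385, 0.481, 0.75, -0.242]
contact_force: [-0.2, -2.1, -1.5]
gripper_width: 0.528
tcp [0.4404 0.2228 0.0328] grasp [0.4339 0.2367 0.044 ] 
x [-0.242  0.535 -0.809] y [0.907 0.421 0.007] z [ 0.344 -0.733 -0.587] r 0.494 az 26.8
j [-0.93  0.93 -0.21  2.09  0.96  1.16 -1.57] F [-0.2 -2.1 -1.5] w 0.528 t 4.775
shift [-0.8 -3.1  2.3] turn [ 0.002 -0.017 -0.007] | shift in goal axes [-0.7 -3.1  2.3]
```

```bash
python3 -m handwheel '[[0,-16,0,-12,0,0,0],[0,-33,0,-24,0,0.05,0],[0,0,0,0,0,0.175,0],[0,0,0,0,0,0.175,0],[0,0,0,0,0,0.175,0],[0,0,0,0,0,0.175,0],[0,0,0,0,0,0.175,0],[0,0,0,0,0,0.175,0],[0,0,0,0,0,0.175,0],[0,0,0,0,0,0.175,0],[0,0,0,0,0,0.1,0],[0,0,0,0,0,0,0]]' >/dev/null
cat >> h.py <<'E'
def chuck(ax,s):
    """ax: chuck axis (nut->taper) in tool coords, s: chuck coordinate at grasp (m)"""
    p,M,o=tool(); a=M@np.array(ax); a/=np.linalg.norm(a); g=p-.019*M[:,2]
    print('axis',a.round(3),'nut',(g-s*a).round(4),'flange',(g+(.066-s)*a).round(4),'tip',(g+(.1-s)*a).round(4)); return a
E
python3 -c "
from h import *
show(); goal([.432,.234,.025],-36,25)
chuck([-.809,.007,-.587],.044)
im,d=snap('scene','s1'); cv2.imwrite('pics/s1c.png',cv2.resize(im[100:300,80:360],(784,560)))"
```

```text
tcp [0.437  0.2185 0.1002] grasp [0.4416 0.2089 0.116 ] 
x [-0.362  0.745  0.56 ] y [0.902 0.433 0.006] z [-0.238  0.508 -0.828] r 0.489 az 26.6
j [ 0.49  0.9  -1.09  2.16  0.36  0.51 -0.27] F [-0.4  0.1 -6.4] w 0.533 t 6.275
shift [-28.2   1.7  90.3] turn [-0.001  0.033  0.013] | shift in goal axes [-31.2   2.   89.3]
axis [ 0.439 -0.898  0.033] nut [0.4223 0.2484 0.1145] flange [0.4512 0.1891 0.1167] tip [0.4661 0.1586 0.1178]
```

View pics/s1c.png

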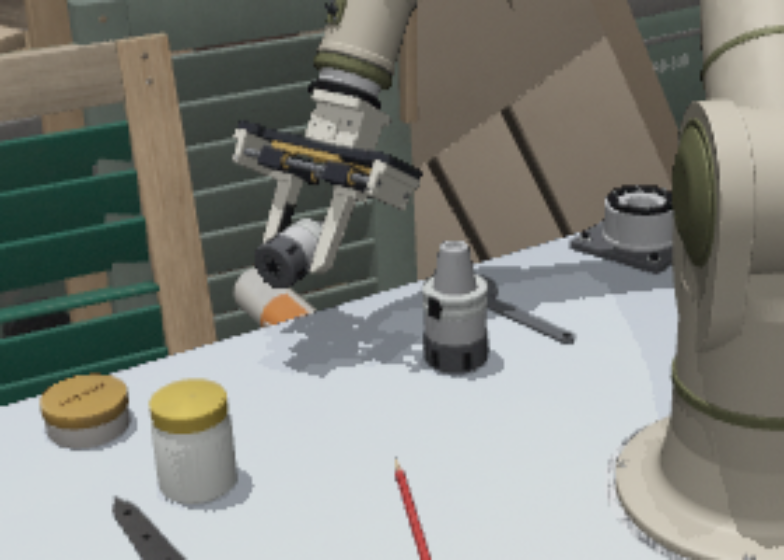

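```bash
python3 -m handwheel '[[0,-8,1,30,0,0.033,0.01],[0,-9,0,30,0,0,0],[0,-7,0,22,0,0,0],[0,0,0,0,0,0,0]]' >/dev/null
python3 -c "
from h import *
show(); goal([.432,.234,.025],-36,25)
chuck([-.809,.007,-.587],.044)"
```

```text
tcp [0.4255 0.2475 0.0214] grasp [0.4301 0.2377 0.037 ] 
x [-0.363  0.735  0.572] y [0.899 0.438 0.008] z [-0.245  0.517 -0.82 ] r 0.492 az 30.2
j [ 0.35  0.99 -0.94  2.2   0.45  0.33 -0.3 ] F [ 0.1  0.5 -5.7] w 0.532 t 6.825
shift [-9.9  0.   7.4] turn [-0.004  0.019  0.018] | shift in goal axes [-10.    0.2   7.2]
axis [ 0.444 -0.896  0.019] nut [0.4106 0.2771 0.0361] flange [0.4399 0.218  0.0374] tip [0.455  0.1875 0.038 ]
```

```bash
python3 -m handwheel '[[0,-3,0,4,0,0.019,0],[0,-2,0,3,0,0,0],[0,-1,0,1.3,0,0,0],[0,0,0,0,0,0,0]]' >/dev/null
python3 -c "
from h import *
show();chuck([-.809,.007,-.587],.044)"
```

```text
tcp [0.4269 0.2478 0.0134] grasp [0.4316 0.2377 0.0288] 
x [-0.363  0.726  0.584] y [0.898 0.44  0.012] z [-0.249  0.529 -0.811] r 0.494 az 30.1
j [ 0.36  1.02 -0.94  2.19  0.46  0.32 -0.29] F [-1.3  0.3 -6.3] w 0.53 t 7.325
axis [ 0.446 -0.895  0.004] nut [0.412  0.2771 0.0286] flange [0.4415 0.2181 0.0288] tip [0.4566 0.1876 0.029 ]
```

```bash
for i in 1 2 3; do python3 -m handwheel '[[0,-0.9,0,1.2,0,0,0],[0,0,0,0,0,0,0]]' | egrep 'eef|force'; done
```

```text
eef_pos: [0.4272, 0.2475, 0.0119]
contact_force: [-1.0, 0.3, -5.3]
eef_pos: [0.4274, 0.2475, 0.0113]
contact_force: [-0.7, -0.8, -4.3]
eef_pos: [0.4273, 0.2475, 0.0113]
contact_force: [0.4, 0.1, -4.9]
```

```bash
for i in 1 2; do python3 -m handwheel '[[0,-1.5,0,2,0,0,0],[0,0,0,0,0,0,0]]' | egrep 'eef|force'; done
```

```text
eef_pos: [0.4274, 0.2476, 0.0114]
contact_force: [-0.4, -0.2, -5.8]
eef_pos: [0.4275, 0.2476, 0.0113]
contact_force: [-0.6, 0.1, -4.7]
```

```bash
python3 -m handwheel '[[0,-1.7,0,2.4,0,0,0]]' | egrep 'eef|force';  python3 -m handwheel '[[0,-1.7,0,2.4,0,0,0]]' | egrep 'eef|force'
python3 - <<'E'
from h import *
show();chuck([-.809,.007,-.587],.044)
im,d=snap('wrist','w2'); cv2.imwrite('pics/w2.png',im)
E
```

```text
eef_pos: [0.428, 0.2478, 0.0103]
contact_force: [3.4, -26.4, 54.6]
eef_pos: [0.4283, 0.2479, 0.0099]
contact_force: [2.3, -21.6, 45.9]
tcp [0.4283 0.2479 0.0099] grasp [0.4329 0.2378 0.0253] 
x [-0.369  0.724  0.583] y [0.898 0.44  0.022] z [-0.241  0.531 -0.812] r 0.495 az 30.1
j [ 0.36  1.02 -0.93  2.2   0.47  0.3  -0.28] F [  2.3 -21.6  45.9] w 0.531 t 8.825
axis [ 0.446 -0.895  0.005] nut [0.4133 0.2772 0.0251] flange [0.4427 0.2181 0.0254] tip [0.4579 0.1877 0.0256]
```

View pics/w2.png

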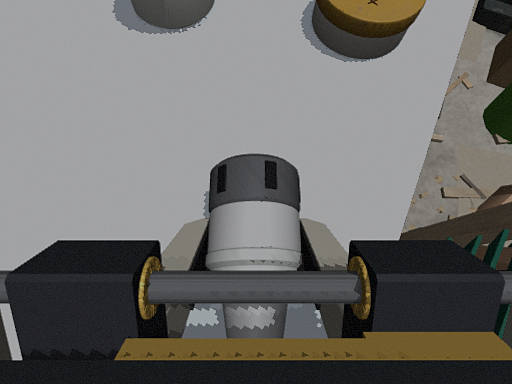

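The wrist view shows the chuck held between the fingers with the nut at (255,185), lying level on the bench. Contact is confirmed, so I ease off and open.

```bash
python3 -m handwheel '[[0,0,0,0,0,0,0],[0,0,0,0,0,0,0]]' | egrep 'eef|force';  python3 -m handwheel '[[0.6,0,0,0,0,0,0],[0.7,0,0,0,0,0,0],[1,0,0,0,0,0,0],[1,0,0,0,0,0,0],[1,0,0,0,0,0,0],[1,0,0,0,0,0,0]]'
```

```text
eef_pos: [0.4287, 0.2479, 0.0101]
contact_force: [1.3, -2.3, -0.4]
clock: 9.88
eef_pos: [0.4287, 0.2495, 0.0097]
orientation: [-0.255, 0.5, 0.809, 0.172]
contact_force: [-0.4, 0.7, -0.1]
gripper_width: 0.997
```

```bash
python3 -m handwheel '[[1,0,0,-30,0,0,0],[1,0,0,-60,0,0,0],[1,0,0,-60,0,0,0],[1,30,0,0,0,-0.18,0],[1,30,0,0,0,-0.18,0],[1,30,0,0,0,-0.18,0],[1,30,0,0,0,-0.18,0],[1,30,0,0,0,-0.18,0],[1,20,0,0,0,-0.18,0],[1,0,0,0,0,-0.18,0],[1,0,0,0,0,-0.18,0],[1,0,0,0,0,-0.1,0],[1,0,0,0,0,0,0]]'
python3 - <<'E'
from h import *
show();goal([.43,.24,.025],55,26.5)
im,d=snap('wrist','w3'); cv2.imwrite('pics/w3.png',im)
C=cloud(load('w3'));m=(C[...,2]>.006)&(C[...,2]<.07)&(abs(C[...,0]-.43)<.08)&(abs(C[...,1]-.235)<.08)
P=C[m];print(len(P),P.min(0),P.max(0),P.mean(0))
T=P[P[:,2]>.04]; c=T[:,:2].mean(0); u,s,v=np.linalg.svd(T[:,:2]-c); print('top ridge',c,v[0],'zmax',np.percentile(P[:,2],98))
a=np.array([.446,-.895]); print('along axis extent',np.percentile(P[:,:2]@a,[1,99]), 'ref nut',np.array([.412,.277])@a)
E
```

```text
clock: 11.5
eef_pos: [0.4104, 0.2855, 0.1674]
orientation: [0.325, 0.498, 0.778, -0.203]
contact_force: [0.6, -0.7, 0.1]
gripper_width: 1.003
tcp [0.4104 0.2855 0.1674] grasp [0.4047 0.2977 0.1808] 
x [-0.294  0.643 -0.708] y [0.907 0.422 0.007] z [ 0.303 -0.64  -0.706] r 0.5 az 34.8
j [-0.8   0.68 -0.48  2.01  0.81  1.34 -1.39] F [ 0.6 -0.7  0.1] w 1.003 t 11.5
shift [ 62.5  -2.1 154.3] turn [-0.016 -0.173 -0.023] | shift in goal axes [ 88.2  -2.8 141.2]
4379 [0.39309137 0.18396604 0.00612708] [0.46595489 0.28614643 0.05103175] [0.42373568 0.25733803 0.03772166]
top ridge [0.42587053 0.25260911] [ 0.44434687 -0.89585482] zmax 0.049922645229452355
along axis extent [-0.06306007  0.03095537] ref nut -0.06416300000000003
```

View pics/w3.png

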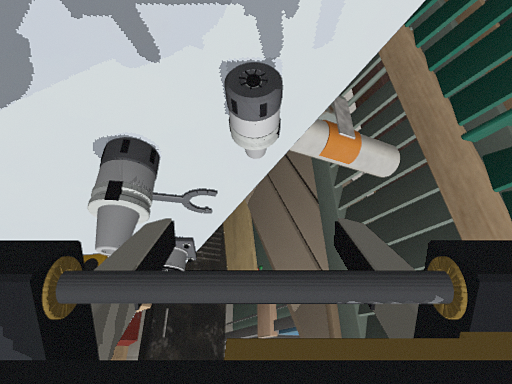

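The wrist view shows the chuck lying on its side, nut at (253,90) and taper at (257,150), with its ridge 50 mm up. I go back for the second grasp at chuck coordinate 31 mm.

```bash
python3 -c "
from h import *
goal([.4275,.2492,.0255],45,26.4)"
```

```text
shift [ 72.7  -0.7 147.5] turn [-0.013 -0.    -0.024] | shift in goal axes [ 72.8  -0.9 147.5]
```

```bash
python3 -m handwheel '[[1,45,0,15,-0.013,0,-0.024],[1,28,0,35,0,0,0],[1,0,0,45,0,0,0],[1,0,0,25,0,0,0],[1,0,0,0,0,0,0]]' >/dev/null; python3 -c "
from h import *
show();goal([.4275,.2492,.0255],45,26.4)"
```

```text
tcp [0.43   0.2521 0.0307] grasp [0.4242 0.264  0.0443] 
x [-0.309  0.648 -0.696] y [0.9   0.435 0.005] z [ 0.306 -0.626 -0.718] r 0.498 az 30.4
j [-0.78  0.88 -0.41  2.09  1.01  1.14 -1.58] F [-0.5  1.   0.7] w 0.999 t 12.175
shift [ 2.3 -3.5 23.8] turn [-0.004 -0.015 -0.011] | shift in goal axes [ 2.7 -3.5 23.7]
```

```bash
python3 -m handwheel '[[1,2,-3.5,12,0,-0.015,-0.011],[1,0,0,12,0,0,0],[1,0,0,0,0,0,0],[0,0,0,0,0,0,0],[0,0,0,0,0,0,0],[0,0,0,0,0,0,0],[0,0,0,0,0,0,0],[0,0,0,0,0,0,0]]' 55 >/dev/null; python3 -c "
from h import *
show();goal([.4275,.2492,.0255],45,26.4)
p,M,o=tool();a=np.array([.4445,-.8958,0]);print('axis tool',(M.T@a).round(4))
g=p-.019*M[:,2]; print('s',(g-[.4137,.277,.025])@a)"
```

```text
tcp [0.4341 0.2385 0.0137] grasp [0.4282 0.2505 0.0272] 
x [-0.313  0.637 -0.704] y [0.897 0.442 0.001] z [ 0.312 -0.631 -0.71 ] r 0.495 az 28.8
j [-0.78  0.91 -0.39  2.11  1.05  1.12 -1.61] F [-0.1 -0.9 -0.2] w 0.535 t 13.175
shift [ 0.5 -1.2  1.8] turn [-0.001 -0.004 -0.003] | shift in goal axes [ 0.5 -1.2  1.8]
axis tool [-0.7102  0.0026  0.704 ]
s 0.030178973287700236
```

```bash
python3 -m handwheel '[[0,-15,0,-15,0,0,0],[0,-38,0,-38,0,0,0],[0,-42,0,-42,0,0,0],[0,-30,0,-30,0,0.1,0],[0,0,0,0,0,0.175,0],[0,0,0,0,0,0.175,0],[0,0,0,0,0,0.175,0],[0,0,0,0,0,0.16,0],[0,-50,0,0,0,0,0.105],[0,-52,0,0,0,0,0.105],[0,-52,0,0,0,0,0.105],[0,-52,0,0,0,0,0.105],[0,-52,0,0,0,0,0.105],[0,-52,0,0,0,0,0.105],[0,-52,0,0,0,0,0.105],[0,-52,0,0,0,0,0.105],[0,-40,0,0,0,0,0.105],[0,0,0,0,0,0,0]]' >/dev/null; python3 -c "
from h import *
show();chuck([-.7102,.0026,.704],.031);goal([.439,-.238,.15],-45,-28)"
```

```text
tcp [ 0.4395 -0.216   0.1976] grasp [ 0.4397 -0.2164  0.2166] 
x [0.487 0.873 0.012] y [ 0.873 -0.487 -0.022] z [-0.014  0.021 -1.   ] r 0.49 az -26.2
j [ 0.71  0.39 -0.48  2.11  0.25  0.71 -0.44] F [-0.2  0.5 -6.1] w 0.526 t 15.425
axis [-0.353 -0.606 -0.712] nut [ 0.4507 -0.1977  0.2386] flange [ 0.4274 -0.2377  0.1916] tip [ 0.4153 -0.2583  0.1674]
shift [-6.7 11.4 60.7] turn [-0.013  0.773 -0.028] | shift in goal axes [-47.5   9.9  38.8]
```

```bash
python3 -m handwheel '[[0,0,5,0,-0.013,0.16,-0.028],[0,0,5,0,0,0.16,0],[0,0,0,0,0,0.16,0],[0,0,0,0,0,0.16,0],[0,0,0,0,0,0.13,0],[0,0,0,0,0,0,0]]' >/dev/null
python3 - <<'E'
from h import *
show();a=chuck([-.7102,.0026,.704],.031);goal([.439,-.238,.15],-45,-28)
p,M,o=tool();print('turn to vertical (tool rotvec)', M.T@np.cross(a,[0,0,-1]))
im,d=snap('scene','s2'); w,_=snap('wrist','w4'); t,_=snap('top','t2')
cv2.imwrite('pics/mix.png',np.hstack([cv2.resize(im[90:220,220:340],(384,416)),cv2.resize(t[120:220,300:400],(416,416))]))
C=cloud(load('s2'))[90:220,220:340].reshape(-1,3); 
P=C[(abs(C[:,0]-.44)<.08)&(abs(C[:,1]+.235)<.08)&(C[:,2]>.08)&(C[:,2]<.3)]; print(len(P),P.min(0),P.max(0))
E
```

```text
tcp [ 0.4492 -0.2133  0.2027] grasp [ 0.443  -0.2255  0.2159] 
x [0.307 0.624 0.719] y [ 0.896 -0.445  0.003] z [ 0.322  0.643 -0.695] r 0.497 az -25.4
j [ 1.43  0.75 -0.98  2.07 -0.3   0.72  0.35] F [-0.2  1.2 -5.4] w 0.534 t 16.175
axis [ 0.011  0.009 -1.   ] nut [ 0.4427 -0.2258  0.2469] flange [ 0.4434 -0.2252  0.1809] tip [ 0.4438 -0.2249  0.1469]
shift [-56.7   2.   36.4] turn [-0.018 -0.017  0.022] | shift in goal axes [-56.    2.6  37.5]
turn to vertical (tool rotvec) [ 0.00418415 -0.01275396  0.0042681 ]
823 [ 0.36263453 -0.31466863  0.14557968] [ 0.50584075 -0.19192096  0.29998396]
```

View pics/mix.png

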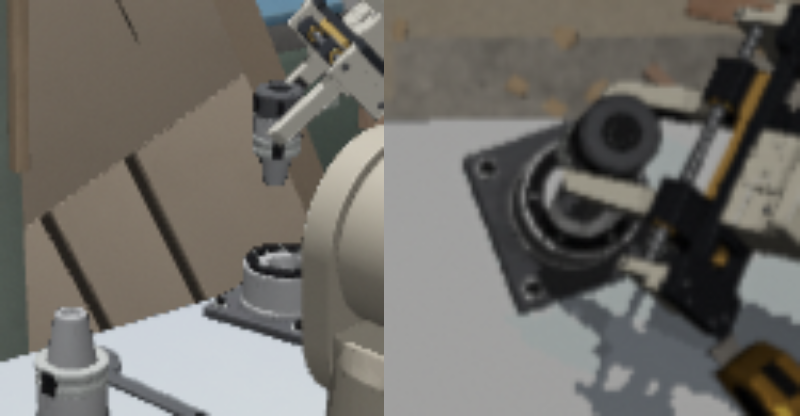

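View pics/w4.png

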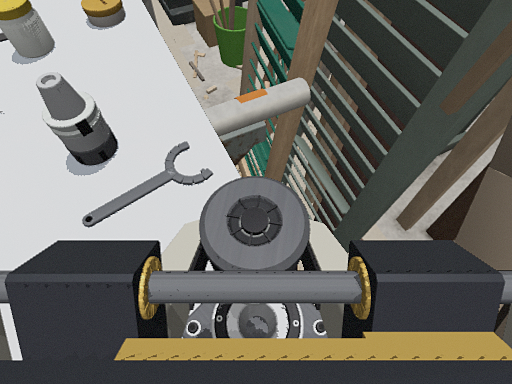

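Taper down and near upright. In the wrist view the nut face is centred at (253,222) and the stand bore at (257,320). I fit the nut face in both clouds for tilt and centre.

Run:
```python
from h import *
def plane(P):
    for _ in range(3):
        A=np.c_[P[:,:2]-P[:,:2].mean(0),np.ones(len(P))];s=np.linalg.lstsq(A,P[:,2],rcond=None)[0];P=P[abs(A@s-P[:,2])<.002]
    return s,P
for f,(a,b,c,d) in {'w4':(200,178,308,262),'t2':(347,142,368,162)}.items():
    P=cloud(load(f))[b:d,a:c].reshape(-1,3); P=P[(P[:,2]>.235)&(P[:,2]<.26)]
    s,Q=plane(P); e=Q[:,:2]; print(f,len(P),len(Q),'slope dz/dx,dz/dy',s[:2].round(4),'z',s[2].round(4),'mean',e.mean(0).round(4),'bbox',e.min(0).round(4),e.max(0).round(4))
    import cv2
    (c0,r0)=cv2.minEnclosingCircle(e.astype(np.float32)); print('  circle',np.round(c0,4),round(r0,4))
# stand ring centre
q=load('t2');C=cloud(q);S=C[120:220,300:400].reshape(-1,3);S=S[(abs(S[:,2]-.062)<.003)&(abs(S[:,0]-.44)<.06)&(abs(S[:,1]+.237)<.06)];print('ring',len(S),fitc(S))
q=load('t0');C=cloud(q);S=C[140:198,315:375].reshape(-1,3)
S1=S[(S[:,2]>.0595)&(S[:,2]<.066)];print('ring t0',len(S1),cv2.minEnclosingCircle(S1[:,:2].astype(np.float32)),fitc(S1))
S1=S[(S[:,2]>.008)&(S[:,2]<.016)];print('base',cv2.minAreaRect(S1[:,:2].astype(np.float32)*1000))
```

```text
w4 7931 6890 slope dz/dx,dz/dy [0.0108 0.007 ] z 0.2467 mean [ 0.4441 -0.2247] bbox [ 0.4198 -0.2476] [ 0.4689 -0.2   ]
  circle [ 0.4443 -0.2245] 0.0248
t2 333 175 slope dz/dx,dz/dy [-0.0055  0.0105] z 0.2464 mean [ 0.4429 -0.2201] bbox [ 0.4201 -0.2484] [ 0.4665 -0.1972]
  circle [ 0.4438 -0.2248] 0.028
ring 141 (array([ 0.4383, -0.2382]), np.float64(0.0349))
ring t0 232 ((0.4405350387096405, -0.23892922699451447), 0.04185956344008446) (array([ 0.439 , -0.2383]), np.float64(0.0351))
base ((436.8609313964844, -232.94064331054688), (123.61734008789062, 152.82260131835938), 19.152515411376953)
```

```bash
python3 -m handwheel '[[0,-10,1,0,0.004,-0.013,0.004],[0,-25,0,18,0,0,0],[0,-25,0,20,0,0,0],[0,-7,0,7,0,0,0],[0,0,0,0,0,0,0]]' >/dev/null
python3 - <<'E'
from h import *
show();a=chuck([-.7102,.0026,.704],.031)
p,M,o=tool();print('turn to vertical', (M.T@np.cross(a,[0,0,-1])).round(4))
w,_=snap('wrist','w5')
P=cloud(load('w5'))[178:262,200:308].reshape(-1,3); z0=np.median(P[:,2]); P=P[abs(P[:,2]-z0)<.004]
c,r=cv2.minEnclosingCircle(P[:,:2].astype(np.float32)); print('nut',c,r,z0)
dd=np.array([.439-c[0],-.238-c[1],.124-z0]); print('to 2mm above home, tool axes mm',(M.T@dd*1000).round(1), 'down 1mm =',(-M[2]).round(3))
E
```

```text
tcp [ 0.4481 -0.2241  0.1274] grasp [ 0.4423 -0.236   0.1411] 
x [0.303 0.653 0.694] y [ 0.903 -0.429  0.01 ] z [ 0.304  0.624 -0.72 ] r 0.501 az -26.6
j [ 1.38  0.85 -0.9   2.09 -0.22  0.61  0.38] F [ 0.4  0.6 -5.3] w 0.529 t 16.95
axis [ 0.001 -0.026 -1.   ] nut [ 0.4423 -0.2352  0.172 ] flange [ 0.4424 -0.2369  0.1061] tip [ 0.4424 -0.2378  0.0721]
turn to vertical [0.0087 0.0229 0.0087]
nut (0.443558931350708, -0.23467573523521423) 0.02526642195880413 0.17052678518132225
to 2mm above home, tool axes mm [-35.8  -3.1  30. ] down 1mm = [-0.694 -0.01   0.72 ]
```

```bash
python3 -m handwheel '[[0,-4,-3,0,0.009,0.023,0.009],[0,0,0,0,0,0,0]]' >/dev/null
cat > chk.py <<'E'
from h import *
show();a=chuck([-.7102,.0026,.704],.031)
p,M,o=tool();print('turn to vertical', (M.T@np.cross(a,[0,0,-1])).round(4))
snap('wrist','w6')
P=cloud(load('w6'))[178:262,200:308].reshape(-1,3); z0=np.median(P[:,2]); P=P[abs(P[:,2]-z0)<.004]
c,r=cv2.minEnclosingCircle(P[:,:2].astype(np.float32)); A=np.c_[P[:,:2],np.ones(len(P))];s=np.linalg.lstsq(A,P[:,2],rcond=None)[0]
print('nut',np.round(c,4),r,z0,'slope',s[:2].round(3))
f=np.array(c)+s[:2]*.066; print('flange est',f.round(4))
dd=np.array([.439-f[0],-.238-f[1],0]); print('lateral',(M.T@dd*1000).round(1), 'down 1mm =',(-M[2]).round(3))
E
python3 chk.py
```

```text
tcp [ 0.4447 -0.2259  0.1263] grasp [ 0.4389 -0.2381  0.1397] 
x [0.303 0.636 0.71 ] y [ 0.903 -0.429 -0.001] z [ 0.304  0.642 -0.704] r 0.499 az -26.9
j [ 1.39  0.86 -0.9   2.08 -0.22  0.63  0.39] F [-0.5  0.1 -6.4] w 0.533 t 17.25
axis [ 0.001 -0.001 -1.   ] nut [ 0.4388 -0.2381  0.1707] flange [ 0.4389 -0.2381  0.1047] tip [ 0.439  -0.2381  0.0707]
turn to vertical [0.0009 0.     0.0009]
nut [ 0.4402 -0.2373] 0.025375070050358772 0.16921874885953775 slope [ 0.002 -0.001]
flange est [ 0.4403 -0.2373]
lateral [-0.8 -0.9 -0.8] down 1mm = [-0.71   0.001  0.704]
```

```bash
python3 -m handwheel '[[0,-9,-0.5,8,0,0,0],[0,-8.5,0,8.5,0,0,0],[0,-8.5,0,8.5,0,0,0],[0,0,0,0,0,0,0]]' >/dev/null; python3 chk.py
```

```text
tcp [ 0.4442 -0.2263  0.0878] grasp [ 0.4384 -0.2385  0.1011] 
x [0.303 0.636 0.71 ] y [ 0.903 -0.429 -0.001] z [ 0.304  0.641 -0.704] r 0.498 az -27.0
j [ 1.37  0.92 -0.87  2.09 -0.2   0.57  0.41] F [ 0.4  0.4 -5. ] w 0.53 t 17.8
axis [ 0.002 -0.001 -1.   ] nut [ 0.4383 -0.2384  0.1321] flange [ 0.4384 -0.2385  0.0661] tip [ 0.4385 -0.2385  0.0321]
turn to vertical [0.0014 0.0002 0.0014]
nut [ 0.4396 -0.2377] 0.025313010439276695 0.1306774499891444 slope [0.002 0.001]
flange est [ 0.4397 -0.2377]
lateral [-0.4 -0.5 -0.4] down 1mm = [-0.71   0.001  0.704]
```

```bash
python3 -m handwheel '[[0,-3,0,3,0,0,0],[0,-2,0,2,0,0,0]]' |egrep 'eef|force'; for i in 1 2 3; do python3 -m handwheel '[[0,-1.2,0,1.2,0,0,0]]'|egrep 'eef|force'; done
```

```text
eef_pos: [0.445, -0.2267, 0.0813]
contact_force: [-0.1, -1.8, -4.1]
eef_pos: [0.4452, -0.2271, 0.0795]
contact_force: [-0.6, -1.5, -4.8]
eef_pos: [0.4454, -0.2272, 0.0785]
contact_force: [-8.7, -10.2, 17.8]
eef_pos: [0.4454, -0.2272, 0.0785]
contact_force: [-11.5, -10.9, 24.5]
```

```bash
python3 -m handwheel '[[0,0,0,0,0,0,0],[0,0,0,0,0,0,0]]' >/dev/null; python3 chk.py
```

```text
tcp [ 0.4452 -0.2274  0.0789] grasp [ 0.4394 -0.2396  0.0923] 
x [0.301 0.636 0.71 ] y [ 0.903 -0.43   0.002] z [ 0.307  0.641 -0.704] r 0.5 az -27.1
j [ 1.37  0.94 -0.86  2.09 -0.19  0.56  0.42] F [-0.8 -0.4 -6.1] w 0.532 t 18.725
axis [ 0.004 -0.002 -1.   ] nut [ 0.4392 -0.2395  0.1233] flange [ 0.4395 -0.2396  0.0573] tip [ 0.4397 -0.2397  0.0233]
turn to vertical [ 0.0032 -0.0001  0.0032]
nut [ 0.4405 -0.2388] 0.02527628466486931 0.12183801391614707 slope [ 0.005 -0.001]
flange est [ 0.4409 -0.2389]
lateral [ 0.  -2.1  0. ] down 1mm = [-0.71  -0.002  0.704]
```

```bash
python3 -m handwheel '[[0,-1,0,1,0.003,0,0.003],[0,-0.4,0,0.4,0,0,0]]'|egrep 'eef|force'; python3 -m handwheel '[[0.58,0,0,0,0,0,0],[0.62,0,0,0,0,0,0],[0.75,0,0,0,0,0,0],[1,0,0,0,0,0,0],[1,0,0,0,0,0,0],[1,0,0,0,0,0,0],[1,0,0,0,0,0,0]]'; python3 chk.py
```

```text
eef_pos: [0.4453, -0.2273, 0.0786]
contact_force: [-3.9, -4.7, 4.6]
clock: 19.9
eef_pos: [0.4459, -0.2255, 0.0795]
orientation: [-0.208, 0.78, 0.493, 0.326]
contact_force: [0.7, 0.3, -0.7]
gripper_width: 0.996
tcp [ 0.4459 -0.2255  0.0795] grasp [ 0.4402 -0.2378  0.0928] 
x [0.302 0.633 0.713] y [ 0.904 -0.428 -0.003] z [ 0.303  0.646 -0.701] r 0.5 az -26.8
j [ 1.36  0.94 -0.86  2.09 -0.19  0.56  0.42] F [ 0.7  0.3 -0.7] w 0.996 t 19.9
axis [ 0.001  0.004 -1.   ] nut [ 0.4402 -0.2379  0.1238] flange [ 0.4402 -0.2377  0.0578] tip [ 0.4403 -0.2375  0.0238]
turn to vertical [-0.0005 -0.0041 -0.0005]
nut [ 0.4406 -0.2389] 0.02520536445081234 0.12149526994607879 slope [ 0.001 -0.001]
flange est [ 0.4406 -0.239 ]
lateral [ 0.1 -1.9  0.1] down 1mm = [-0.713  0.003  0.701]
```

Released, nut face level at 121.5 mm. I back straight out along the tool axis and take a last look.

```bash
python3 -m handwheel '[[1,0,0,-25,0,0,0],[1,0,0,-50,0,0,0],[1,0,0,-60,0,0,0],[1,0,0,-40,0,0,0],[1,0,0,0,0,0,0],[1,0,0,0,0,0,0]]'|egrep 'eef|force'
python3 - <<'E'
from h import *
w,_=snap('wrist','w7'); im,_=snap('scene','s3'); t,_=snap('top','t3')
cv2.imwrite('pics/end.png',np.hstack([cv2.resize(w,(400,300)),cv2.resize(im[130:280,60:340],(400,300))]))
C=cloud(load('w7')).reshape(-1,3); P=C[(abs(C[:,0]-.44)<.05)&(abs(C[:,1]+.238)<.05)]
N=P[(P[:,2]>.115)&(P[:,2]<.128)]; T=N[N[:,2]>.1195]
A=np.c_[T[:,:2],np.ones(len(T))];s=np.linalg.lstsq(A,T[:,2],rcond=None)[0]
print('nut',len(T),np.median(T[:,2]),'slope',s[:2].round(4),cv2.minEnclosingCircle(T[:,:2].astype(np.float32)))
G=P[(P[:,2]>.059)&(P[:,2]<.066)];print('ring z',np.median(G[:,2]))
a,b=load('t0'),load('t3')
ca,cb=cloud(a),cloud(b)
for n,(x,y) in {'jar':(.279,.392),'tin':(.423,.444),'tape':(.301,-.364),'spanner':(.38,0)}.items():
    k=.05 if n!='spanner' else .1
    f=lambda C:(lambda S:S[(abs(S[:,0]-x)<k)&(abs(S[:,1]-y)<min(k,.06))&(S[:,2]>(.02 if n!='spanner' else .003))&(S[:,2]<.12)])(C.reshape(-1,3))
    print(n,f(ca).mean(0).round(4),f(cb).mean(0).round(4))
E
```

```text
eef_pos: [0.3911, -0.3406, 0.205]
contact_force: [-0.1, 0.6, 0.3]
nut 1396 0.12182279458455267 slope [0.003  0.0065] ((0.4406642019748688, -0.2395477294921875), 0.024824701249599457)
ring z 0.06193635866328735
jar [0.2777 0.3895 0.0802] [0.2779 0.3897 0.0805]
tin [0.424  0.4434 0.0344] [0.4239 0.4437 0.0341]
tape [ 0.3009 -0.3712  0.0521] [ 0.3009 -0.3712  0.0524]
spanner [ 0.3858 -0.0039  0.0054] [ 0.3841 -0.0044  0.0056]
```

View pics/end.png

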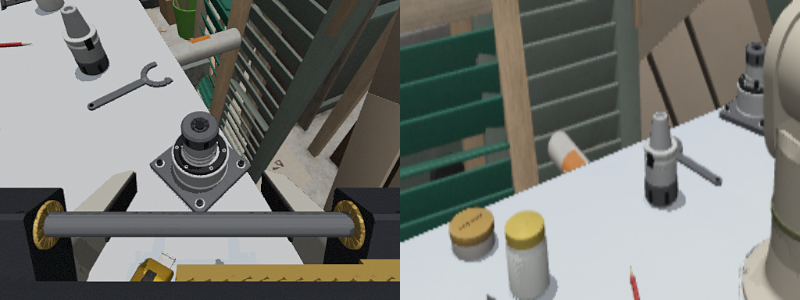

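The wrist half shows the chuck in the stand, nut on top at (197,125). The spanner, jar, tin and tape are undisturbed.

```bash
python3 -c "
from bench import env
print(env.hand_in())"
```

```text
the job is handed in; nothing more can be done
None
```

The chuck is in the tightening stand, taper down and nut on top. It has been let go, and I handed the job in at about 21 s of the 70 s allowed.

I gripped it as it stood on its nut, turned it a quarter and laid it on its side on the bench. I then let go, took it again, turned it the rest of the way and lowered it into the bore until it touched the seat.

**Seating:** after backing off, the nut face measured 121.8 mm high, against 122 mm when home. That is 59.9 mm above the stand's ring, where 60 mm is expected. The face is level to within about 0.4° (slope 0.003 and 0.0065).

**Other items:** the jar, tin and tape read the same as at the start to within 0.3 mm. The spanner's reading differs by 1.7 mm, which I put down to noise on a thin, partly shadowed part. The arm was not sent near it.

**Centre position:** the chuck's measured centre is about 2 mm from my earlier estimate of the stand's centre. The bore allows only 1 mm, so I take this as calibration error, since the height and level agree with it being home.

**Forces:** the firmest contact was about 59 N at the wrist, pressing the chuck onto the bench while laying it down. That is under the 120 N limit, and by the heights it was the chuck touching, not the gripper's body. Seating the chuck in the stand reached about 29 N.

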